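Call the apprentice and point out the last and its sole

ROBOT

A 6-joint arm with a two-finger parallel gripper is mounted at the origin on the work surface. World frame = base frame: x ahead of the robot, y to its left, z up, the work surface at z = 0. Lengths are in mm, angles in rad, forces in N, time in s.
With the tool pointing down it reaches from about 400 to 925 mm from the base axis. Payload 12.5 kg.
Tool frame: the origin (TCP) lies between the finger pads, 19 mm behind the fingertips; this is the grasp point; z points along the fingers, y is the line along which they close (so a half turn about z gives the same grasp; the last joint's range is limited). The gripper opens to 95 mm and grips with 3 to 60 N. Pads are 20 mm wide; open, the fingers measure 119 mm over their backs; the gripper's body (75 mm by 180 mm) begins 59 mm behind the grasp point.
Start: joints at [-1.263, 0.491, 1.559, -0, 1.092, -0.106], TCP at [251.331, -572.257, 233.461] pointing down, gripper open.
Joint ranges: [-3.1, 3.1], [-0.84, 2.19], [0.05, 2.79], [-1.13, 4.28], [0.06, 2.93], [-2.69, 2.69]. Speed limits (rad/s): [2.22, 2.22, 2.79, 3.14, 3.14, 3.14].

INTERFACE

Orientations are given as [roll, pitch, yaw] about the fixed x, y, z axes, in that order (R = Rz(yaw) Ry(pitch) Rx(roll)).
In Python, from cell import readout, eyes, env gives the robot as it stands.
- The arm moves only by the tool move_arm, never from a script. Its argument "plan" is a list of rows, each a list of 3 entries, a list of its own where there are three numbers: the turn, a rotation vector about the tool's x, y, z in degrees, then the shift along the tool's x, y, z in m, then the gripper command: -1 is shut, 1 is fully open, values between are in proportion. In form: [[[ax, ay, az], [x, y, z], jaw], ...]. A call has 1 to 5 rows; each row is the pose to reach, as a shift and turn from the pose commanded when the call began, along the tool's axes at that moment; what a row does not reach only later rows make up. A row lasts 1/8 s, in which the tool goes at most 62.5 mm and 10.7 degrees, less where a joint would pass 70% of its speed; a pose out of reach is approached as far as the arm can. A call with a gripper value outside its range is refused whole. The fingers move at their own pace and stop on an object; the grip force is fixed at half the most. Time passes only in rows, so rows that repeat a pose let the fingers close. It gives the time, the measured TCP pose, the force, the opening and the grip force at its end, in the units of the state.
- readout.state(): the state, without advancing time (a new reading comes with each control period).
- eyes.read_camera(name): name is "side" or "top"; returns a dict with "img" (384x512x3 uint8, red, green, blue), "K" (3x3 intrinsics, pixels), "extrinsics" (4x4, takes a point from camera to world coordinates). Camera axes: x right, y up, looking along -z (the intrinsics and any distortion apply to the point x, -y, -z); pixel columns grow to the right and rows downward; lengths in mm; the calibration is good to about 2 mm. A picture is of the moment at which its call begins. There is no depth.
- env.job_done(): hands the job in; it is judged then, once.
Trained networks look in a picture, given as the dict that the camera call returned (one of the last four; its "shot" number tells which), for a name from the list of things; names that differ only in an ending like _2 or _b are one class to them, and where a whole thing is asked for, a point or a joint stands for the part that bears it (a point fixed in the world has none). Each returns a list of dicts, best first, with "score" (0 to 1); they miss things now and then, are a little off and sometimes report something else, mostly with a low value. They report only what shows in the picture. A call takes as long as a camera call. They do not tell look-alikes from the thing itself.
- eyes.cut_out(picture, name): "mask" (384x512 bool, what is visible of it) and "uv" ([column, row] in pixels, amid what is visible of it).
The state is a dict: "t": time; "joints": joint angles; "qvel": joint speeds; "tau": joint torques, N m; "eef_pos": TCP position; "tcp_rot": TCP orientation; "ft_force": force on the tool from outside, world axes, zero at the start; "moment": the same for the moment, N m; "opening": opening from 0.0 (shut) to 1.0 (fully open); "grip_force": force on a finger pad.
Only numpy, scipy, OpenCV 4.12 (cv2) and the standard library are available. Lean on these libraries where they do the work, as an engineer would, in place of code of your own. Each camera call takes 0.05 s, during which the arm holds its last target. There are 200 camera calls.

TASK

Call the apprentice by gently pressing down the plunger of the desk bell and letting it go, then show what the next pair needs: point straight down at the toe of the longest of the three wooden shoe lasts, fingertips just above it without touching, and keep still there for two seconds; then point down in the same way at the middle of the longest of the three rubber soles, keep still for two seconds, and finish while still pointing there. Nothing is picked up: touch no last and no sole, cross over the others well above them (keep the hand from coming down over any other last or sole), and leave everything else in its place.

Things in the scene. Friction and masses are not known exactly. Their poses are not given: they have to be found in the camera images.
- last_long: the longest of three bare wooden shoe lasts (foot-shaped blocks): 255 mm long, 86 mm wide, 108 mm high at the heel end, low at the toe; stands sole down, loose. Origin at the centre of its underside; its -x axis points to the toe (which looks roughly towards the robot), z up. Its heel half is its tall part
- last_long_toe (a point): top of the toe of that last: 36 mm above the table, 36 mm back from the toe's tip; axes as the last's
- last_medium: the middle-sized of three bare wooden shoe lasts (foot-shaped blocks): 210 mm long, 71 mm wide, 89 mm high at the heel end, low at the toe; stands sole down, loose. Origin at the centre of its underside; its -x axis points to the toe (which looks roughly towards the robot), z up. Its heel half is its tall part
- last_medium_toe (a point): top of the toe of that last: 30 mm above the table, 29 mm back from the toe's tip; axes as the last's
- last_small: the shortest of three bare wooden shoe lasts (foot-shaped blocks): 165 mm long, 56 mm wide, 70 mm high at the heel end, low at the toe; stands sole down, loose. Origin at the centre of its underside; its -x axis points to the toe (which looks roughly towards the robot), z up. Its heel half is its tall part
- last_small_toe (a point): top of the toe of that last: 23 mm above the table, 23 mm back from the toe's tip; axes as the last's
- sole_long: the longest of three flat dark rubber shoe soles: 265 mm long, 94 mm wide, 8 mm thick, lying loose on the table among the lasts. Origin at the middle of its length, on its underside; its -x axis points to its toe, z up
- sole_medium: the middle-sized of three flat dark rubber shoe soles: 220 mm long, 78 mm wide, 8 mm thick, lying loose on the table among the lasts. Origin at the middle of its length, on its underside; its -x axis points to its toe, z up
- sole_small: the shortest of three flat dark rubber shoe soles: 175 mm long, 62 mm wide, 8 mm thick, lying loose on the table among the lasts. Origin at the middle of its length, on its underside; its -x axis points to its toe, z up
- bell: desk bell: steel dome 66 mm across on a black base 72 mm across, screwed to the table in the middle of the row of lasts and soles, straight ahead of the robot; the dome is 39 mm high. Origin at the centre of its underside, z up
- plunger_top (a point): top centre of the bell's plunger, a steel button 18 mm across standing out of the dome; 54 mm above the table when not pressed
- plunger (a joint): travel of the bell's plunger: 0 up, 0.006 m fully pressed; a spring, about 1.5 N to start it and 4.5 N fully down; it rings from 3 mm
- spool: bystander: thread spool, 40 mm across, 40 mm high, standing; origin at its underside's centre
- paste_jar: bystander: closed jar, 60 mm across, 75 mm high; origin at its underside's centre
- mug: bystander: blue plastic cup, 80 mm across, 95 mm high; origin at its underside's centre
- wax_tin: bystander: round flat tin, 74 mm across, 26 mm high; origin at its underside's centre
- hammer: bystander: hammer lying flat, 270 mm long
- awl: bystander: wooden-handled awl lying flat, 170 mm long
- brush: bystander: brush lying flat, 180 mm long
- tack_box: bystander: cardboard box 90 x 60 x 35 mm; origin at its underside's centre
Not all that is in view belongs to the job. What is shaped like the last_medium but yellow is not meant.

How it is judged:
By the outcome, as a careful person would: the job done as asked, in the order asked, and still so for the second after the job is handed in, with the robot touching nothing.
It also fails if it takes over 54 s, if anything falls off the work surface, if the arm or the gripper's body presses on something with over 40 N, if the wrist force passes 120 N, or if a joint passes its speed limit or range.

## Working session

There is one attempt and no reset: what is moved stays moved. The work goes in short steps, Python scripts to look and compute and a tool call to move; the robot and the scene stay as the last step left them, time stands still between calls to the robot, and variables do not carry over. Pictures are saved under pics/ and viewed, at most 10 in all, crops included, and the job is handed in when it is done.

Besides the shell and the picture viewer there is one more tool, called after "Call:" as name([rows], argument=value, ...), one row to a line, values as JSON. move_arm: Moves the arm, as the interface text tells. Its arguments: {"type":"object","properties":{"plan":{"type":"array","items":{"type":"array"}}},"required":["plan"]}

```bash
mkdir -p pics
cat > h.py <<'E'
import numpy as np, cv2
from cell import readout, eyes, env
def proj(p,P):
    E=np.array(P["extrinsics"]);c=np.linalg.inv(E)@np.append(p,1);K=np.array(P["K"])
    q=K@np.array([c[0],-c[1],-c[2]]);return q[:2]/q[2]
def ray(uv,P,z):
    E=np.array(P["extrinsics"]);K=np.array(P["K"])
    d=np.linalg.inv(K)@np.array([uv[0],uv[1],1]);d=E[:3,:3]@np.array([d[0],-d[1],-d[2]]);o=E[:3,3]
    return o+d*(z-o[2])/d[2]
E
python3 - <<'E'
from h import *
for n in ["top","side"]:
    P=eyes.read_camera(n); print(n,P.keys(),np.round(P["extrinsics"],2).tolist(),np.array(P["K"]).tolist())
    cv2.imwrite(f"pics/{n}0.png",cv2.resize(P["img"][:,:,::-1],(768,576),interpolation=cv2.INTER_CUBIC))
    for k in ["last_long","last_medium","last_small","sole_long","sole_medium","sole_small","bell","plunger_top"]:
        for r in eyes.cut_out(P,k)[:4]:
            m=r["mask"];ys,xs=np.nonzero(m)
            if len(xs)<5: continue
            z={"l":0,"s":8,"b":20,"p":54}[k[0]]
            pts=np.array([ray((x,y),P,z)[:2] for x,y in zip(xs,ys)])
            c,s,a=cv2.minAreaRect(pts.astype(np.float32))
            print(k,round(r["score"],2),np.round(r["uv"]),len(xs),"ctr",np.round(c),"size",np.round(s),round(a),"col",P["img"][m].mean(0).round())
print(readout.state())
E
```

```text
top dict_keys(['img', 'K', 'extrinsics', 'shot']) [[0.01, 1.0, -0.08, 428.59], [-1.0, 0.02, 0.02, 7.21], [0.02, 0.08, 1.0, 1606.02], [0.0, 0.0, 0.0, 1.0]] [[408.8504654809087, 0.0, 250.4211578117425], [0.0, 408.8504654809087, 195.01804909305883], [0.0, 0.0, 1.0]]
last_long 0.56 [209. 191.] 1194 ctr [591. 130.] size [269.  86.] 1 col [165. 131.  90.]
last_medium 0.92 [200. 259.] 861 ctr [303. 167.] size [211.  75.] 20 col [190. 164.   5.]
last_medium 0.89 [167. 134.] 856 ctr [805. 317.] size [238.  71.] 43 col [179. 153.   6.]
last_medium 0.72 [142. 193.] 908 ctr [553. 404.] size [ 76. 217.] 87 col [161. 127.  87.]
last_medium 0.58 [155. 244.] 165 ctr [355. 331.] size [90. 29.] 10 col [152. 108.  60.]
last_small 0.63 [172. 195.] 513 ctr [548. 277.] size [173.  55.] 2 col [165. 131.  90.]
sole_long 0.64 [276. 193.] 1188 ctr [ 574. -127.] size [261.  86.] 1 col [67. 55. 47.]
sole_medium 0.63 [344. 198.] 814 ctr [ 569. -385.] size [ 77. 214.] 84 col [68. 56. 47.]
sole_small 0.69 [312. 200.] 539 ctr [ 546. -263.] size [170.  59.] 0 col [69. 56. 46.]
bell 0.79 [248. 195.] 253 ctr [559.  -1
[... 1412 characters left out ...]
 [67. 87.] 44 col [160. 154. 153.]
{'t': 0.9, 'joints': array([-1.26259316e+00,  4.90888277e-01,  1.55891435e+00,  3.49531516e-06,
        1.09172281e+00, -1.05607835e-01]), 'qvel': array([-0.00071457, -0.00101387, -0.0001868 ,  0.00181474, -0.00087484,
        0.00141217]), 'tau': array([ 1.01934507e-03, -6.12464190e+01, -2.58423185e+01,  6.93680160e-02,
        4.45205660e-02,  6.84684642e-05]), 'eef_pos': array([ 251.33136659, -572.24206618,  233.46327779]), 'tcp_rot': array([3.14152549e+00, 4.00070092e-06, 4.13809390e-01]), 'ft_force': array([ 0.74161686,  1.1417349 , -0.15283346]), 'moment': array([ 0.02223861, -0.02061763, -0.01402177]), 'grip_force': 0.0, 'opening': 0.999120230061284}
```

View pics/top0.png

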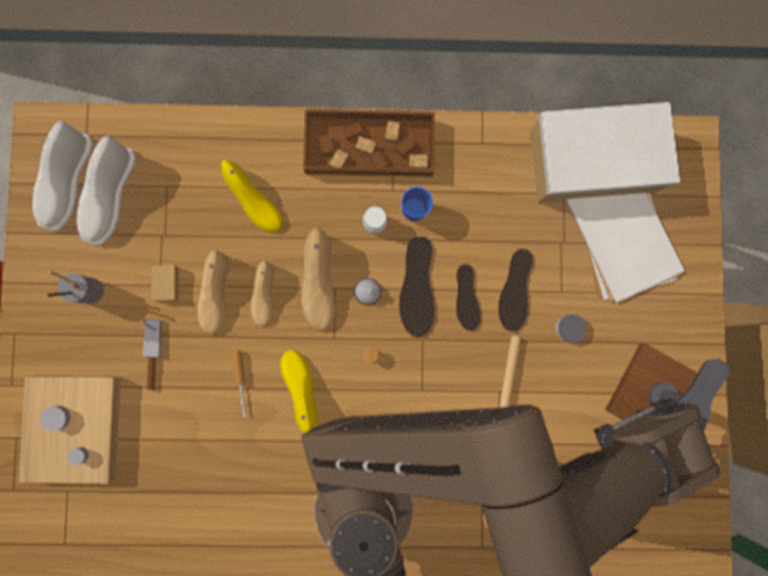

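View pics/side0.png

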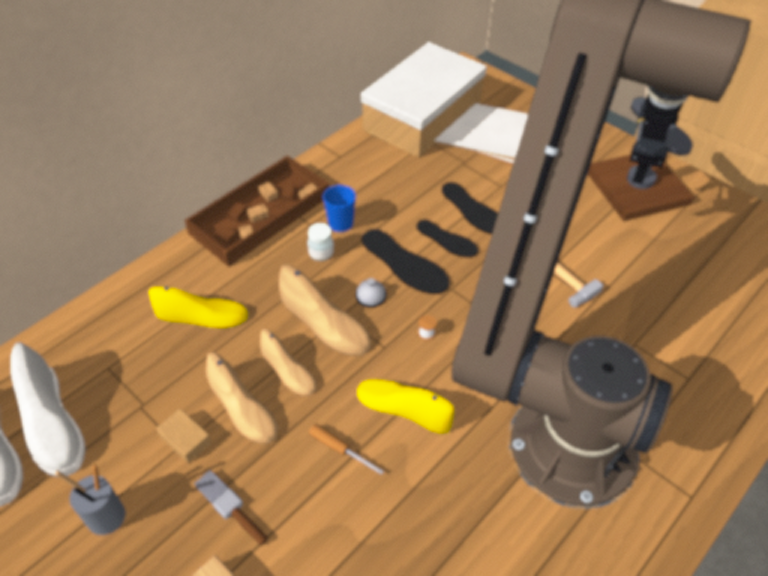

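The top view (768x576) shows the long last at (318,280) with its toe at (319,325), the bell at (368,291) and the long sole at (417,287). The two yellow look-alikes are at (250,195) and (300,390). The side view agrees with this. Next I refine the three targets and lay out the path.

```bash
cat >> h.py <<'E'
from scipy.spatial.transform import Rotation as Rt
def togo(goal,yaw):
    s=readout.state();R=Rt.from_euler("xyz",s["tcp_rot"]);G=Rt.from_euler("xyz",[np.pi,0,yaw])
    print("t",round(s["t"],2),"pos",s["eef_pos"].round(1),"rot",s["tcp_rot"].round(3),"F",s["ft_force"].round(1),"open",round(s["opening"],2))
    print("turn deg",np.degrees((R.inv()*G).as_rotvec()).round(1),"shift m",(R.inv().apply(np.array(goal)-s["eef_pos"])/1000).round(4))
E
python3 - <<'E'
from h import *
P=eyes.read_camera("top");S=eyes.read_camera("side")
for n,Q in (("top",P),("side",S)):
    for k in ["last_long","sole_long","bell"]:
        r=eyes.cut_out(Q,k)[0];m=r["mask"].astype(np.uint8)
        ys,xs=np.nonzero(m); z=18 if k[0]=="l" else 8
        p=np.array([ray((x,y),Q,z)[:2] for x,y in zip(xs,ys)])
        print(n,k,r["score"],"xr",p[:,0].min().round(),p[:,0].max().round(),"yr",p[:,1].min().round(),p[:,1].max().round())
        for a in np.arange(440,740,30):
            q=p[(p[:,0]>=a)&(p[:,0]<a+30)]
            if len(q)>8: print("  x",a,"ymin/max",q[:,1].min().round(),q[:,1].max().round())
# bell dome+base silhouettes
im=P["img"][:,:,::-1];a=cv2.resize(im[150:240,195:300],None,fx=5,fy=5,interpolation=cv2.INTER_CUBIC)
cv2.imwrite("pics/top1.png",a)
im=S["img"][:,:,::-1];b=cv2.resize(im[150:250,175:305],None,fx=5,fy=5,interpolation=cv2.INTER_CUBIC)
cv2.imwrite("pics/side1.png",b)
for g in ([557,0,54],[560,0,54],[490,130,36],[574,-127,8]): print(g,"top crop",((proj(g,P)-[195,150])*5+2).round(1),"side crop",((proj(g,S)-[175,150])*5+2).round(1))
togo([557,0,290],np.pi/2)
E
```

```text
top last_long 0.89 xr 456.0 722.0 yr 84.0 170.0
  x 440 ymin/max 98.0 145.0
  x 470 ymin/max 87.0 165.0
  x 500 ymin/max 84.0 169.0
  x 530 ymin/max 88.0 170.0
  x 560 ymin/max 92.0 170.0
  x 590 ymin/max 97.0 167.0
  x 620 ymin/max 98.0 164.0
  x 650 ymin/max 98.0 165.0
  x 680 ymin/max 99.0 161.0
  x 710 ymin/max 115.0 146.0
top sole_long 0.65 xr 448.0 705.0 yr -174.0 -84.0
  x 440 ymin/max -163.0 -100.0
  x 470 ymin/max -174.0 -88.0
  x 500 ymin/max -174.0 -84.0
  x 530 ymin/max -174.0 -84.0
  x 560 ymin/max -166.0 -87.0
  x 590 ymin/max -158.0 -95.0
  x 620 ymin/max -165.0 -98.0
  x 650 ymin/max -165.0 -102.0
  x 680 ymin/max -165.0 -106.0
top bell 0.65 xr 524.0 591.0 yr -33.0 34.0
  x 500 ymin/max -21.0 18.0
  x 530 ymin/max -33.0 34.0
  x 560 ymin/max -32.0 34.0
side last_long 0.9 xr 449.0 763.0 yr 71.0 175.0
  x 440 ymin/max 99.0 159.0
  x 470 ymin/max 87.0 171.0
  x 500 ymin/max 83.0 174.0
  x 530 ymin/max 81.0 175.0
  x 560 ymin/max 83.0 172.0
  x 590 ymin/max 85.0 168.0
  x 620 ymin/max 81.0 168.0
  x 650 ymin/max 74.0 165.0
  x 680 ymin/max 71.0 162.0
  x 710 ymin/max 71.0
[... 174 characters left out ...]
.0
  x 560 ymin/max -169.0 -86.0
  x 590 ymin/max -165.0 -91.0
  x 620 ymin/max -165.0 -92.0
  x 650 ymin/max -167.0 -93.0
  x 680 ymin/max -167.0 -97.0
side bell 0.53 xr 522.0 597.0 yr -41.0 37.0
  x 500 ymin/max -17.0 25.0
  x 530 ymin/max -39.0 37.0
  x 560 ymin/max -41.0 36.0
  x 590 ymin/max -35.0 16.0
[557, 0, 54] top crop [251.  220.5] side crop [361.7 187.3]
[560, 0, 54] top crop [251.  216.6] side crop [358.5 185. ]
[490, 130, 36] top crop [ 80.  306.9] side crop [298.2 369.7]
[574, -127, 8] top crop [412.5 206.2] side crop [466.  119.2]
t 1.3 pos [ 251.3 -572.2  233.5] rot [3.142 0.    0.414] F [ 0.   0.2 -0.6] open 1.0
turn deg [  0.    0.  -66.3] shift m [ 0.51   -0.401  -0.0566]
```

View pics/top1.png

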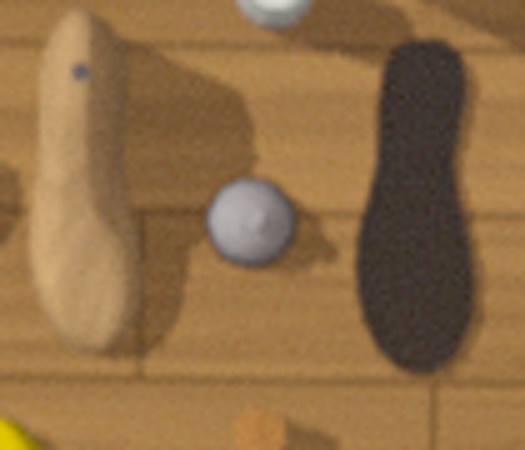

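View pics/side1.png

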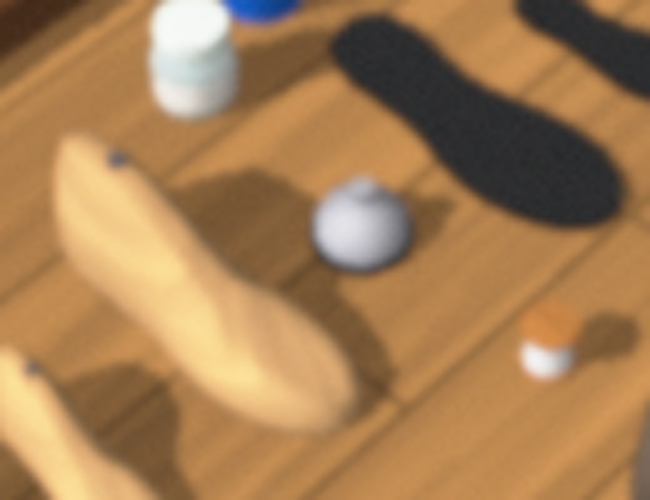

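Call:
move_arm([
  [[0, 0, 0], [0, 0, -0.03], -1],
  [[0, 0, -6], [0.025, -0.02, -0.057], -1],
  [[0, 0, -13], [0.06, -0.047, -0.057], -1],
  [[0, 0, -21], [0.1, -0.079, -0.057], -1],
  [[0, 0, -29], [0.14, -0.11, -0.057], -1],
])

```text
t: 1.92
eef_pos: [335.7, -413.8, 290.6]
tcp_rot: [3.141, 0.0, 0.924]
ft_force: [0.5, -0.2, 0.4]
opening: 0.531
grip_force: 0.0
```

```bash
python3 -c "
from h import *
togo([557,0,290],np.pi/2)"
```

```text
t 1.93 pos [ 335.7 -413.8  290.6] rot [3.141 0.    0.924] F [ 0.5 -0.2  0.4] open 0.53
turn deg [  0.    0.  -37.1] shift m [ 0.4636 -0.0728  0.0005]
```

Call:
move_arm([
  [[0, 0, -8], [0.045, -0.007, 0], -1],
  [[0, 0, -16], [0.09, -0.014, 0], -1],
  [[0, 0, -24], [0.14, -0.022, 0], -1],
  [[0, 0, -31], [0.19, -0.03, 0], -1],
  [[0, 0, -37], [0.24, -0.038, 0], -1],
])

```text
t: 2.55
eef_pos: [451.1, -199.8, 290.7]
tcp_rot: [3.141, 0.0, 1.569]
ft_force: [0.3, -0.1, 0.1]
opening: 0.021
grip_force: 0.0
```

```bash
python3 -c "
from h import *
togo([557,0,120],np.pi/2)"
```

```text
t 2.55 pos [ 451.1 -199.8  290.7] rot [3.141 0.    1.569] F [ 0.3 -0.1  0.1] open 0.02
turn deg [ 0.   0.  -0.1] shift m [0.2    0.1055 0.1706]
```

Call:
move_arm([
  [[0, 0, 0], [0.05, 0.026, 0], -1],
  [[0, 0, 0], [0.1, 0.053, 0], -1],
  [[0, 0, 0], [0.15, 0.079, 0], -1],
  [[0, 0, 0], [0.185, 0.098, 0], -1],
  [[0, 0, 0], [0.2, 0.1055, 0], -1],
])

```text
t: 3.18
eef_pos: [557.5, -0.1, 290.3]
tcp_rot: [-3.142, 0.0, 1.568]
ft_force: [0.3, 0.0, -0.7]
opening: 0.005
grip_force: 0.0
```

Call:
move_arm([
  [[0, 0, 0], [0, 0, 0.03], -1],
  [[0, 0, 0], [0, 0, 0.08], -1],
  [[0, 0, 0], [0, 0, 0.13], -1],
  [[0, 0, 0], [0, 0, 0.165], -1],
  [[0, 0, 0], [0, 0, 0.18], -1],
])

```text
t: 3.8
eef_pos: [556.3, -2.5, 108.9]
tcp_rot: [-3.139, -0.0, 1.565]
ft_force: [0.1, 0.6, -0.4]
opening: 0.004
grip_force: 0.0
```

Run:
```python
from h import *
togo([557,0,73],np.pi/2)
S=eyes.read_camera("side");p=readout.state()["eef_pos"]
for g in (p+[0,0,-19],[557,0,54]): print(((proj(g,S)-[195,140])*6+2.5).round(1))
cv2.imwrite("pics/side2.png",cv2.resize(S["img"][140:220,195:300,::-1],None,fx=6,fy=6,interpolation=cv2.INTER_CUBIC))
```

```text
t 3.8 pos [556.3  -2.5 108.9] rot [-3.139 -0.     1.565] F [ 0.1  0.6 -0.4] open 0.0
turn deg [-0.1 -0.  -0.3] shift m [0.0025 0.0008 0.0359]
[318.  242.7]
[314.2 284.9]
```

View pics/side2.png

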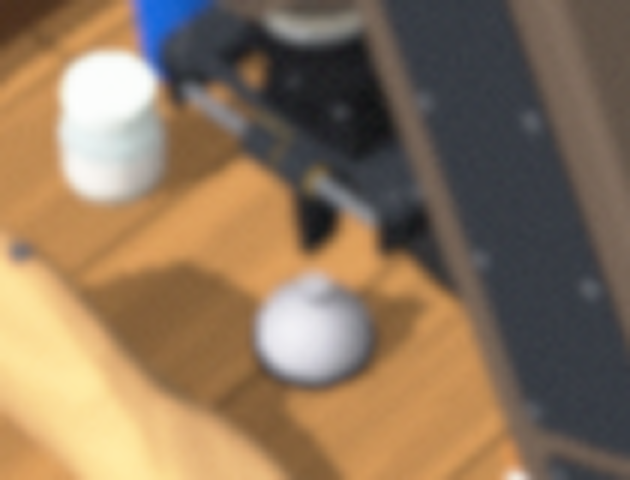

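The fingertips are centred over the plunger, which shows at (316,280), and there is a clear gap below them. Pressing gently.

Call:
move_arm([
  [[0, 0, 0], [0.001, 0.0005, 0.015], -1],
  [[0, 0, 0], [0.001, 0.0005, 0.028], -1],
  [[0, 0, 0], [0.001, 0.0005, 0.034], -1],
  [[0, 0, 0], [0.001, 0.0005, 0.034], -1],
])

```text
t: 4.35
eef_pos: [557.5, -0.8, 76.2]
tcp_rot: [-3.141, 0.0, 1.566]
ft_force: [-0.3, -0.1, -0.2]
opening: 0.003
grip_force: 0.0
```

Call:
move_arm([
  [[0, 0, 0], [0, 0, 0.003], -1],
  [[0, 0, 0], [0, 0, 0.005], -1],
  [[0, 0, 0], [0, 0, 0.006], -1],
  [[0, 0, 0], [0, 0, 0.006], -1],
])

```text
t: 4.85
eef_pos: [557.7, -0.8, 70.6]
tcp_rot: [3.141, 0.0, 1.566]
ft_force: [1.0, -0.3, 1.8]
opening: 0.005
grip_force: 1.3
```

Call:
move_arm([
  [[0, 0, 0], [0, 0, 0.001], -1],
  [[0, 0, 0], [0, 0, 0.0025], -1],
  [[0, 0, 0], [0, 0, 0.0025], -1],
])

```text
t: 5.22
eef_pos: [557.7, -0.9, 67.9]
tcp_rot: [3.141, 0.0, 1.566]
ft_force: [2.0, 0.6, 3.8]
opening: 0.004
grip_force: 1.9
```

The force reading of 3.8 N puts the plunger about 4.6 mm down, so it has rung. Releasing it and rising.

Call:
move_arm([
  [[0, 0, 0], [0, 0, -0.008], -1],
  [[0, 0, 0], [0, 0, -0.03], -1],
  [[0, 0, 0], [0, 0, -0.075], -1],
  [[0, 0, 0], [0, 0, -0.12], -1],
  [[0, 0, 0], [0, 0, -0.15], -1],
])

```text
t: 5.85
eef_pos: [557.2, -0.8, 220.2]
tcp_rot: [3.141, 0.0, 1.566]
ft_force: [0.5, -0.4, -0.8]
opening: 0.004
grip_force: 0.0
```

Call:
move_arm([
  [[0, 0, 9], [0.03, -0.016, 0], -1],
  [[0, 0, 18], [0.065, -0.035, 0], -1],
  [[0, 0, 27], [0.1, -0.054, 0], -1],
  [[0, 0, 36], [0.12, -0.065, 0], -1],
  [[0, 0, 45], [0.126, -0.068, 0], -1],
])

```text
t: 6.48
eef_pos: [488.9, 126.6, 218.2]
tcp_rot: [-3.141, 0.001, 0.777]
ft_force: [0.3, 0.7, 0.1]
opening: 0.007
grip_force: 0.0
```

Call:
move_arm([
  [[0, 0, 9], [0, 0, 0], -1],
  [[0, 0, 18], [0, 0, 0], -1],
  [[0, 0, 27], [0, 0, 0], -1],
  [[0, 0, 36], [0, 0, 0], -1],
  [[0, 0, 45], [0, 0, 0], -1],
])

```text
t: 7.1
eef_pos: [489.6, 125.4, 218.0]
tcp_rot: [3.141, 0.001, -0.01]
ft_force: [0.9, -0.5, 1.2]
opening: 0.005
grip_force: 0.0
```

```bash
python3 -c "
from h import *
togo([489,126,110],0)"
```

```text
t 7.1 pos [489.6 125.4 218. ] rot [ 3.141e+00  1.000e-03 -1.000e-02] F [ 0.9 -0.5  1.2] open 0.01
turn deg [ 0.   0.1 -0.6] shift m [-0.0005 -0.0006  0.108 ]
```

Call:
move_arm([
  [[0, 0, 0], [0, 0, 0.03], -1],
  [[0, 0, 0], [0, 0, 0.07], -1],
  [[0, 0, 0], [0, 0, 0.105], -1],
  [[0, 0, 0], [0, 0, 0.128], -1],
  [[0, 0, 0], [0, 0, 0.128], -1],
])

```text
t: 7.72
eef_pos: [489.1, 125.3, 88.9]
tcp_rot: [3.141, 0.004, -0.005]
ft_force: [-0.6, 0.5, 0.5]
opening: 0.008
grip_force: 0.0
```

Run:
```python
from h import *
togo([489,126,66],0)
S=eyes.read_camera("side");p=readout.state()["eef_pos"]
for g in (p+[0,0,-19],[489,126,36],[453,126,10]): print(((proj(g,S)-[175,160])*6+2.5).round(1))
cv2.imwrite("pics/side3.png",cv2.resize(S["img"][160:245,175:285,::-1],None,fx=6,fy=6,interpolation=cv2.INTER_CUBIC))
```

```text
t 7.72 pos [489.1 125.3  88.9] rot [ 3.141  0.004 -0.005] F [-0.6  0.5  0.5] open 0.01
turn deg [ 0.   0.2 -0.3] shift m [-0.     -0.0007  0.0229]
[362.7 340.4]
[364.4 380.4]
[412.6 445.5]
```

View pics/side3.png

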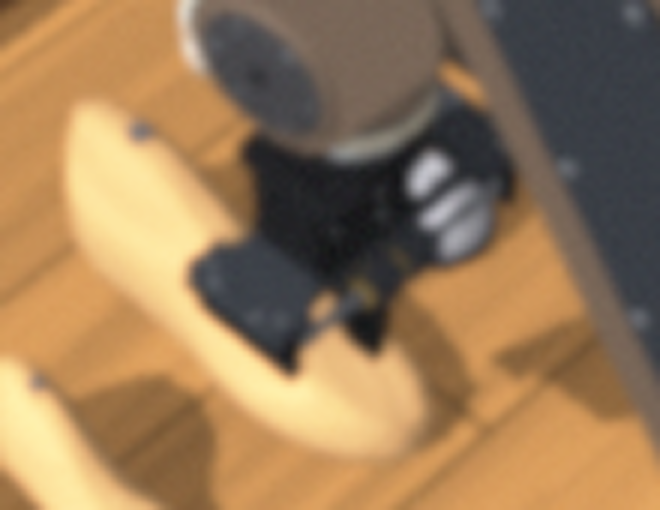

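The closed fingers are at (370,345), over the toe, and the toe tip at about (415,445) matches the prediction. Lowering to about 10 mm above it and holding.

Call:
move_arm([
  [[0, 0, 0], [0, -0.0005, 0.008], -1],
  [[0, 0, 0], [0, -0.0005, 0.017], -1],
  [[0, 0, 0], [0, -0.0005, 0.023], -1],
  [[0, 0, 0], [0, -0.0005, 0.023], -1],
  [[0, 0, 0], [0, -0.0005, 0.023], -1],
])

```text
t: 8.4
eef_pos: [490.2, 126.0, 67.0]
tcp_rot: [3.142, -0.0, -0.005]
ft_force: [0.0, 0.6, -0.1]
opening: 0.007
grip_force: 0.0
```

Call:
move_arm([
  [[0, 0, 0], [0, 0, 0], -1],
  [[0, 0, 0], [0, 0, 0], -1],
  [[0, 0, 0], [0, 0, 0], -1],
  [[0, 0, 0], [0, 0, 0], -1],
  [[0, 0, 0], [0, 0, 0], -1],
])

```text
t: 9.02
eef_pos: [490.1, 126.0, 66.9]
tcp_rot: [3.142, -0.0, -0.005]
ft_force: [0.7, -0.0, -0.5]
opening: 0.005
grip_force: 0.0
```

Call:
move_arm([
  [[0, 0, 0], [0, 0, 0], -1],
  [[0, 0, 0], [0, 0, 0], -1],
  [[0, 0, 0], [0, 0, 0], -1],
  [[0, 0, 0], [0, 0, 0], -1],
  [[0, 0, 0], [0, 0, 0], -1],
])

```text
t: 9.65
eef_pos: [490.1, 126.0, 66.9]
tcp_rot: [3.141, -0.0, -0.005]
ft_force: [0.4, -0.0, 0.3]
opening: 0.002
grip_force: 0.0
```

Call:
move_arm([
  [[0, 0, 0], [0, 0, 0], -1],
  [[0, 0, 0], [0, 0, 0], -1],
  [[0, 0, 0], [0, 0, 0], -1],
  [[0, 0, 0], [0, 0, 0], -1],
  [[0, 0, 0], [0, 0, 0], -1],
])

```text
t: 10.28
eef_pos: [490.1, 126.0, 66.9]
tcp_rot: [3.141, -0.0, -0.005]
ft_force: [-0.2, -0.1, 0.4]
opening: 0.003
grip_force: 0.0
```

Call:
move_arm([
  [[0, 0, 0], [0, 0, 0], -1],
  [[0, 0, 0], [0, 0, 0], -1],
  [[0, 0, 0], [0, 0, 0], -1],
  [[0, 0, 0], [0, 0, 0], -1],
  [[0, 0, 0], [0, 0, 0], -1],
])

```text
t: 10.9
eef_pos: [490.1, 126.0, 66.9]
tcp_rot: [3.141, -0.0, -0.005]
ft_force: [-0.9, -1.7, -0.1]
opening: 0.003
grip_force: 0.0
```

Call:
move_arm([
  [[0, 0, 0], [0, 0, -0.02], -1],
  [[0, 0, 0], [0, 0, -0.06], -1],
  [[0, 0, 0], [0, 0, -0.11], -1],
  [[0, 0, 0], [0, 0, -0.145], -1],
  [[0, 0, 0], [0, 0, -0.155], -1],
])

```text
t: 11.52
eef_pos: [490.6, 126.1, 223.7]
tcp_rot: [-3.141, -0.003, -0.005]
ft_force: [-0.6, 0.5, 0.4]
opening: 0.005
grip_force: 0.0
```

```bash
python3 -c "
from h import *
togo([575,-128,220],np.pi/2)"
```

```text
t 11.53 pos [490.6 126.1 223.7] rot [-3.141e+00 -3.000e-03 -5.000e-03] F [-0.6  0.5  0.4] open 0.0
turn deg [  0.1  -0.2 -90.3] shift m [0.0857 0.2537 0.0039]
```

Call:
move_arm([
  [[0, 0, -9], [0.015, 0.045, 0], -1],
  [[0, 0, -18], [0.034, 0.1, 0], -1],
  [[0, 0, -27], [0.053, 0.157, 0], -1],
  [[0, 0, -36], [0.072, 0.212, 0], -1],
  [[0, 0, -45], [0.086, 0.254, 0], -1],
])

```text
t: 12.15
eef_pos: [574.9, -130.7, 220.4]
tcp_rot: [-3.14, 0.001, 0.784]
ft_force: [0.2, 1.1, 0.3]
opening: 0.006
grip_force: 0.0
```

Call:
move_arm([
  [[0, 0, -9], [0, 0, 0], -1],
  [[0, 0, -18], [0, 0, 0], -1],
  [[0, 0, -27], [0, 0, 0], -1],
  [[0, 0, -36], [0, 0, 0], -1],
  [[0, 0, -45], [0, 0, 0], -1],
])

```text
t: 12.78
eef_pos: [574.5, -128.3, 220.4]
tcp_rot: [-3.14, -0.001, 1.571]
ft_force: [0.3, -0.3, -0.7]
opening: 0.005
grip_force: 0.0
```

Call:
move_arm([
  [[0, 0, 0], [0, 0, 0.03], -1],
  [[0, 0, 0], [0, 0, 0.075], -1],
  [[0, 0, 0], [0, 0, 0.12], -1],
  [[0, 0, 0], [0, 0, 0.15], -1],
  [[0, 0, 0], [0, 0, 0.15], -1],
])

```text
t: 13.4
eef_pos: [573.4, -128.0, 69.1]
tcp_rot: [-3.136, -0.002, 1.566]
ft_force: [-0.0, 0.3, 0.6]
opening: 0.002
grip_force: 0.0
```

Run:
```python
from h import *
togo([575,-128,38],np.pi/2)
S=eyes.read_camera("side");p=readout.state()["eef_pos"]
for g in (p+[0,0,-19],[575,-128,8]): print(((proj(g,S)-[205,120])*6+2.5).round(1))
cv2.imwrite("pics/side4.png",cv2.resize(S["img"][120:215,205:325,::-1],None,fx=6,fy=6,interpolation=cv2.INTER_CUBIC))
for n in ["bell","last_long","sole_long"]:
    r=eyes.cut_out(S,n)
    if r: print(n,r[0]["uv"],r[0]["score"])
```

```text
t 13.4 pos [ 573.4 -128.    69.1] rot [-3.136e+00 -2.000e-03  1.566e+00] F [-0.   0.3  0.6] open 0.0
turn deg [-0.3 -0.1 -0.3] shift m [-0.0001  0.0018  0.0311]
[382.6 272.4]
[379.1 321.4]
bell [247.0, 195.6] 0.62
last_long [214.5, 208.1] 0.72
sole_long [260.5, 167.7] 0.81
```

View pics/side4.png

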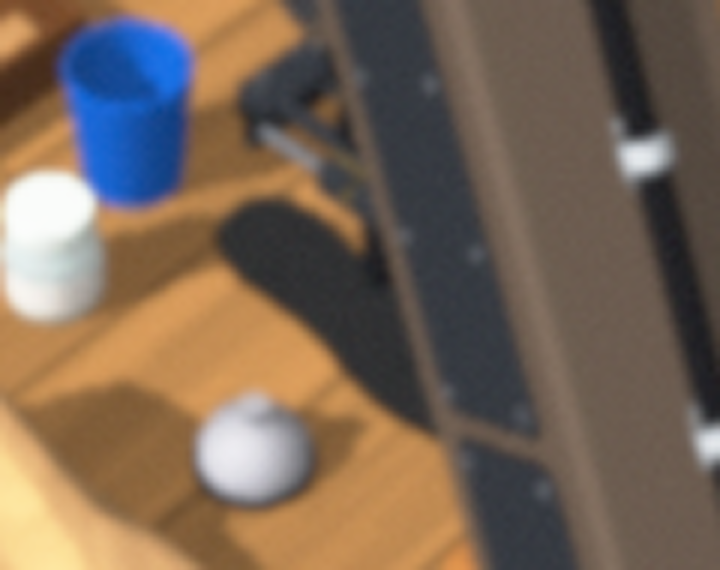

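The fingertips are at (380,275), over the waist of the long sole. The bell and the rest have not moved. Lowering and holding.

Call:
move_arm([
  [[0, 0, 0], [0, 0.0005, 0.01], -1],
  [[0, 0, 0], [0, 0.0005, 0.022], -1],
  [[0, 0, 0], [0, 0.0005, 0.03], -1],
  [[0, 0, 0], [0, 0.0005, 0.03], -1],
  [[0, 0, 0], [0, 0.0005, 0.03], -1],
])

```text
t: 14.22
eef_pos: [575.4, -128.5, 41.9]
tcp_rot: [3.142, 0.0, 1.566]
ft_force: [0.9, -0.6, -0.6]
opening: 0.007
grip_force: 0.0
```

Call:
move_arm([
  [[0, 0, 0], [0, 0, 0], -1],
  [[0, 0, 0], [0, 0, 0], -1],
  [[0, 0, 0], [0, 0, 0], -1],
  [[0, 0, 0], [0, 0, 0], -1],
  [[0, 0, 0], [0, 0, 0], -1],
])

```text
t: 14.85
eef_pos: [575.3, -128.4, 42.0]
tcp_rot: [3.142, 0.0, 1.566]
ft_force: [-0.5, 0.4, 0.7]
opening: 0.005
grip_force: 0.0
```

Call:
move_arm([
  [[0, 0, 0], [0, 0, 0], -1],
  [[0, 0, 0], [0, 0, 0], -1],
  [[0, 0, 0], [0, 0, 0], -1],
  [[0, 0, 0], [0, 0, 0], -1],
  [[0, 0, 0], [0, 0, 0], -1],
])

```text
t: 15.48
eef_pos: [575.3, -128.4, 41.9]
tcp_rot: [3.142, 0.0, 1.566]
ft_force: [0.1, 0.7, 0.5]
opening: 0.002
grip_force: 0.0
```

Call:
move_arm([
  [[0, 0, 0], [0, 0, 0], -1],
  [[0, 0, 0], [0, 0, 0], -1],
  [[0, 0, 0], [0, 0, 0], -1],
  [[0, 0, 0], [0, 0, 0], -1],
  [[0, 0, 0], [0, 0, 0], -1],
])

```text
t: 16.1
eef_pos: [575.3, -128.4, 41.9]
tcp_rot: [3.142, 0.0, 1.566]
ft_force: [0.0, -1.2, -0.3]
opening: 0.002
grip_force: 0.0
```

Call:
move_arm([
  [[0, 0, 0], [0, 0, 0], -1],
  [[0, 0, 0], [0, 0, 0], -1],
  [[0, 0, 0], [0, 0, 0], -1],
  [[0, 0, 0], [0, 0, 0], -1],
  [[0, 0, 0], [0, 0, 0], -1],
])

```text
t: 16.73
eef_pos: [575.3, -128.4, 41.9]
tcp_rot: [3.142, 0.0, 1.566]
ft_force: [-0.6, 0.1, 0.0]
opening: 0.004
grip_force: 0.0
```

```bash
python3 -c "
from h import *
togo([575,-128,38],np.pi/2)
print(env.job_done())"
```

```text
t 16.73 pos [ 575.3 -128.4   41.9] rot [3.142 0.    1.566] F [-0.6  0.1  0. ] open 0.0
turn deg [ 0.   0.  -0.3] shift m [ 0.0004 -0.0003  0.0039]
the job is handed in; nothing more can be done
None
```

Job handed in at 16.7 s: I pressed the bell plunger about 4.6 mm and let it go, then held 2.5 s about 12 mm above the longest last's toe and 2.5 s about 15 mm above the middle of the longest sole, where the arm still points; no contact force showed at either hold.

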